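# Lid the washed topping pots

### The job

Close the four washed steel topping pots for the night: pick the lids out from among the things on the bench and set each one, without dropping it, on the pot it fits, so that it sits level and fully home on the rim. Leave the pots standing where they are, and do not disturb the tart tin that stands among them.

Things in the scene. Friction and masses are not known exactly. Their poses are not given: they have to be found in the camera images.
- pot_large_mouth (a point): the large round steel pot, empty, open at the top, 142 mm in diameter outside and 100 mm high, mouth 133 mm wide inside; it stands loose on the bench. This point is the centre of its mouth, level with the rim; z up.
- pot_medium_mouth (a point): the medium round steel pot, empty, open at the top, 112 mm in diameter outside and 90 mm high, mouth 104 mm wide inside; it stands loose on the bench. This point is the centre of its mouth, level with the rim; z up.
- pot_small_mouth (a point): the small round steel pot, empty, open at the top, 84 mm in diameter outside and 75 mm high, mouth 76 mm wide inside; it stands loose on the bench. This point is the centre of its mouth, level with the rim; z up.
- pot_square_mouth (a point): the square steel pot, empty, open at the top, 112 x 112 mm outside and 90 mm high, mouth 106 mm wide inside; it stands loose on the bench. This point is the centre of its mouth, level with the rim; z up; x and y along the sides.
- lid_large_mid (a point): steel lid of the large round pot, right side up on the bench, 42 mm high: a tapered plug (113 mm wide below, 127 mm above, 12 mm deep) enters the mouth with 3 mm play; a disc 146 mm in diameter, 4 mm thick, rests on the rim; in the middle a black knob 28 mm across, 24 to 42 mm above the underside, on a 16 mm neck. Point: on its axis, 21 mm above the underside (9 mm above the rim when home); z up.
- lid_medium_mid (a point): steel lid of the medium round pot, right side up on the bench, 42 mm high: a tapered plug (84 mm wide below, 98 mm above, 12 mm deep) enters the mouth with 3 mm play; a disc 116 mm in diameter, 4 mm thick, rests on the rim; in the middle a black knob 28 mm across, 24 to 42 mm above the underside, on a 16 mm neck. Point: on its axis, 21 mm above the underside (9 mm above the rim when home); z up.
- lid_small_mid (a point): steel lid of the small round pot, right side up on the bench, 42 mm high: a tapered plug (56 mm wide below, 70 mm above, 12 mm deep) enters the mouth with 3 mm play; a disc 88 mm in diameter, 4 mm thick, rests on the rim; in the middle a black knob 28 mm across, 24 to 42 mm above the underside, on a 16 mm neck. Point: on its axis, 21 mm above the underside (9 mm above the rim when home); z up.
- lid_square_mid (a point): steel lid of the square pot, right side up on the bench, 42 mm high: a tapered plug (86 mm wide below, 100 mm above, 12 mm deep) enters the mouth with 3 mm play; a plate 116 x 116 mm, 4 mm thick, rests on the rim; in the middle a black bar handle along x, 52 x 13 mm, 30 to 42 mm above the underside. Point: on its axis, 21 mm above the underside (9 mm above the rim when home); z up; fits in any quarter turn.
- tart_tin: a bystander, not a lid: a shallow fluted tart tin of dark steel, 110 mm in diameter, 23 mm high, open at the top, no handle; origin at the centre of its underside, z up.
Mind the look-alikes: they are no part of the job. What is shaped like the part that bears lid_small_mid but red or turquoise is not meant.

How it is judged:
At the end, for the whole second after the job is handed in: each of the four lids sits on its own pot: lid axis within 7 mm of the pot's axis, flange resting on the rim (within about 4 mm in height), lid and pot level within 0.06 rad, each pot standing on the bench, everything at rest (horizontal distance between lid_large_mid and pot_large_mouth below 0.007 m and z of lid_large_mid in the frame of pot_large_mouth between 0.005 and 0.0125 m and angle between each of lid_large_mid, pot_large_mouth, lid_medium_mid, pot_medium_mouth, lid_small_mid, pot_small_mouth, lid_square_mid, pot_square_mouth's own z axis and vertical below 0.06 rad and height (world z) of pot_large_mouth below 0.108 m and linear speed of each of lid_large, pot_large, lid_medium, pot_medium, lid_small, pot_small, lid_square, pot_square below 0.02 m/s and horizontal distance between lid_medium_mid and pot_medium_mouth below 0.007 m and z of lid_medium_mid in the frame of pot_medium_mouth between 0.005 and 0.0125 m and height (world z) of each of pot_medium_mouth, pot_square_mouth below 0.098 m and horizontal distance between lid_small_mid and pot_small_mouth below 0.007 m and z of lid_small_mid in the frame of pot_small_mouth between 0.005 and 0.0125 m and height (world z) of pot_small_mouth below 0.083 m and horizontal distance between lid_square_mid and pot_square_mouth below 0.007 m and z of lid_square_mid in the frame of pot_square_mouth between 0.005 and 0.0125 m); the robot touches nothing.
It fails at once if a lid is dropped (falls free for more than about 25 mm) ((contact force between lid_large and the fingers below 0.05 N and linear speed of lid_large above 0.7 m/s) or (contact force between lid_medium and the fingers below 0.05 N and linear speed of lid_medium above 0.7 m/s) or (contact force between lid_small and the fingers below 0.05 N and linear speed of lid_small above 0.7 m/s) or (contact force between lid_square and the fingers below 0.05 N and linear speed of lid_square above 0.7 m/s)).
It fails at once if a pot is shoved more than 40 mm from where it stood (distance of any of pot_large_mouth, pot_medium_mouth, pot_small_mouth, pot_square_mouth from where it was at the start of the episode above 0.04 m).
It fails at once if the tart tin is moved more than 30 mm (distance of tart_tin from where it was at the start of the episode above 0.03 m).
It also fails if it takes over 118 s, if anything falls off the work surface, if the arm or the gripper's body presses on something with over 40 N, if the wrist force passes 120 N, or if a joint passes its speed limit or range.

### The arm

A 6-joint arm with a two-finger parallel gripper is mounted at the origin on the work surface. World frame = base frame: x ahead of the robot, y to its left, z up, the work surface at z = 0. Lengths are in m, angles in rad, forces in N, time in s.
With the tool pointing down it reaches from about 0.35 to 0.85 m from the base axis. Payload 8.1 kg.
Tool frame: the origin (TCP) lies on the mounting face of the last link; the fingertips stand 173 mm ahead of it and the grasp point (between the pads) lies 155 mm ahead of it (r.grip_depth is the distance from the TCP to the grasp point, in m); z points along the fingers, x is the direction in which the jaws open and shut, and the axes are right-handed (so a half turn about z gives the same grasp; the last joint's range is limited). The gripper opens to 85 mm and grips with 20 to 120 N. Pads are 22 mm wide; open, the fingers measure 114 mm over their backs; the gripper's body (76 mm by 85 mm) begins 54 mm behind the grasp point. The pads swing forward as they close: fully open they stand 13 mm farther back than shut.
Start: joints at [1.09, 0.13, 1.488, -0, 1.523, -0.085], TCP at [0.231, 0.554, 0.405] pointing down, gripper open.
Joint ranges: [-2.96, 2.96], [-0.89, 2.26], [0.02, 2.5], [-1.34, 4.48], [0, 2.73], [-2.66, 2.66]. Speed limits (rad/s): [2.39, 2.39, 2.79, 3.14, 3.14, 3.14].

### API

Orientations are given as a unit quaternion [x, y, z, w].
In Python, from rig import r gives the robot as it stands. The module is installed in compiled form; this text tells all that it offers.
- The arm moves only by the tool drive_tool, never from a script. Its argument "targets" is a list of rows, each a list of 3 entries, a list of its own where there are three numbers: the finger opening in mm, from 0 to 85.4, then the shift along the tool's x, y, z in mm, then the turn, a rotation vector about the tool's x, y, z in degrees. A call has 1 to 20 rows; each row is the pose to reach, as a shift and turn from the pose commanded when the call began, along the tool's axes at that moment; what a row does not reach only later rows make up. A row lasts 1/10 s, in which the tool goes at most 50 mm and 8.59 degrees, less where a joint would pass 70% of its speed; a pose out of reach is approached as far as the arm can. A call with a gripper value outside its range is refused whole. The fingers move at their own pace and stop on an object; "newtons" is the grip in N (left out, the last holds). Time passes only in rows, so rows that repeat a pose let the fingers close. It gives the time, the measured TCP pose, the force and the opening at its end, in the units of the state.
- r.state(): the state, without advancing time (a new reading comes with each control period).
- r.capture(name): name is "scene" or "top"; returns (picture, depth): 420x560x3 uint8, red, green, blue; 420x560 float32, m along the optical axis (not along the pixel's ray), 0 where there is no reading.
- r.camera_info(name): a dict with "intrinsics" (3x3 intrinsics, pixels), "D" ([k1, k2, p1, p2, k3] as OpenCV has them; the pictures are not rectified), "extrinsics" (4x4, takes a point from world to camera coordinates). Camera axes: x right, y down, z forward; pixel columns grow to the right and rows downward; lengths in m; the calibration is good to about 2 mm. A picture is of the moment at which its call begins. camera_info takes no time and is no camera call.
- r.finish_job(): hands the job in, once; it reports no verdict.
Trained networks look in the newest picture that a camera, given by its name, has taken for a name from the list of things; names that differ only in an ending like _2 or _b are one class to them, and where a whole thing is asked for, a point or a joint stands for the part that bears it (a point fixed in the world has none). Each returns a list of dicts, best first, with "p" (0 to 1); they miss things now and then, are a little off and sometimes report something else, mostly with a low value. They report only what shows in the picture. A call takes as long as a camera call. They do not tell look-alikes from the thing itself.
- r.regions_of(camera, name): "pixels" (420x560 bool, what is visible of it) and "bbox" ([left, top, right, bottom] in pixels, round what is visible of it).
- r.landmark_of(camera, name): "pixel" ([column, row] in pixels: a listed point, or the origin of a listed thing).
The state is a dict: "clock": time; "q": joint angles; "joint_vel": joint speeds; "joint_efforts": joint torques, N m; "ee_pos": TCP position; "orientation": TCP orientation; "ft_force": force on the tool from outside, world axes, zero at the start; "wrist_torque": the same for the moment, N m; "opening": finger opening in m.
Only numpy, scipy, OpenCV 4.12 (cv2) and the standard library are available. Lean on these libraries where they do the work, as an engineer would, in place of code of your own. Each camera call takes 0.05 s, during which the arm holds its last target. There are 200 camera calls.

## Working session

There is one attempt and no reset: what is moved stays moved. The work goes in short steps, Python scripts to look and compute and a tool call to move; the robot and the scene stay as the last step left them, time stands still between calls to the robot, and variables do not carry over. Pictures are saved under pics/ and viewed, about 12 in all and at most 16, crops included, and the job is handed in when it is done.

Besides the shell and the picture viewer there is one more tool, called after ">>>" in YAML: its name, and indented under it one key for each argument. drive_tool: Moves the arm, as the interface text tells. Its arguments: {"type":"object","properties":{"targets":{"type":"array","items":{"type":"array"}},"newtons":{"type":"number"}},"required":["targets"]}

```bash
mkdir -p pics; cat > h.py <<'E'
import numpy as np, cv2
from rig import r
def cam(n):
    i=r.camera_info(n); return np.array(i["intrinsics"],float),np.array(i["D"],float),np.array(i["extrinsics"],float)
def ray(n,px):
    K,D,E=cam(n); p=cv2.undistortPoints(np.array(px,float).reshape(-1,1,2),K,D).reshape(-1,2)
    d=np.c_[p,np.ones(len(p))]@E[:3,:3]; o=-E[:3,:3].T@E[:3,3]; return o,d
def atz(n,px,z):
    o,d=ray(n,px); return o+d*((z-o[2])/d[:,2])[:,None]
def cloud(n,dep,mask=None):
    m=dep>0
    if mask is not None: m&=mask
    v,u=np.nonzero(m); o,d=ray(n,np.c_[u,v]); return o+d*dep[v,u][:,None],np.c_[u,v]
E
cat > look.py <<'E'
from h import *
for c in ("scene","top"):
    im,dep=r.capture(c); np.savez(f"{c}.npz",im=im,dep=dep)
    cv2.imwrite(f"pics/{c}0.png",cv2.cvtColor(im,cv2.COLOR_RGB2BGR))
    K,D,E=cam(c); print(c,"cam at",(-E[:3,:3].T@E[:3,3]).round(3))
    for s in ("large","medium","small","square"):
        for n,z in ((f"pot_{s}_mouth",{"large":.1,"small":.075}.get(s,.09)),(f"lid_{s}_mid",.021)):
            for q in r.landmark_of(c,n): print(n,round(q["p"],2),np.round(q["pixel"],1),atz(c,q["pixel"],z)[0].round(4))
    for q in r.landmark_of(c,"tart_tin"): print("tin",round(q["p"],2),np.round(q["pixel"],1),atz(c,q["pixel"],0)[0].round(3))
print(r.state())
E
python3 look.py
```

```text
scene cam at [ 1.451 -0.022  1.123]
pot_large_mouth 0.79 [241.9 250. ] [ 0.6326 -0.0918  0.1   ]
lid_large_mid 0.82 [137.8 218.7] [ 0.4648 -0.3854  0.021 ]
pot_medium_mouth 0.66 [312.7 257.1] [0.6446 0.078  0.09  ]
lid_medium_mid 0.7 [418.7 221.4] [0.4652 0.3817 0.021 ]
pot_small_mouth 0.55 [392.2 258.7] [0.6365 0.2742 0.075 ]
lid_small_mid 0.88 [395.7 176.2] [0.2865 0.3447 0.021 ]
lid_small_mid 0.74 [353.5 225.8] [0.483  0.1998 0.021 ]
lid_small_mid 0.63 [355.3 184.4] [0.3233 0.2205 0.021 ]
lid_small_mid 0.58 [137.7 223.7] [ 0.4829 -0.3825  0.021 ]
pot_square_mouth 0.97 [163.4 254.7] [ 0.6417 -0.2806  0.09  ]
lid_square_mid 0.83 [273.5 221.3] [ 0.4693 -0.0161  0.021 ]
tin 0.75 [210.3 224.2] [ 0.463 -0.189  0.   ]
top cam at [ 0.398 -0.004  0.981]
pot_large_mouth 0.6 [323.9 144.6] [ 0.6366 -0.0974  0.1   ]
lid_large_mid 0.85 [433.8 225.5] [ 0.4591 -0.3832  0.021 ]
lid_large_mid 0.43 [168.1 147.8] [0.6424 0.2908 0.021 ]
pot_medium_mouth 0.86 [248.4 143.4] [0.6384 0.079  0.09  ]
lid_medium_mid 0.9 [128.9 210.9] [0.4784 0.3828 0.021 ]
pot_small_mouth 0.85 [169.9 146.3] [0.6324 0.27   0.
[... 377 characters left out ...]
 [ 0.478 -0.195  0.   ]
{'clock': 1.0, 'q': array([ 1.08958483e+00,  1.30372325e-01,  1.48817237e+00, -2.49157495e-05,
        1.52300262e+00, -8.54089874e-02]), 'joint_vel': array([-0.00049612,  0.00153249, -0.00015912, -0.00187821,  0.00057975,
       -0.00069085]), 'joint_efforts': array([ 8.44937367e-04, -5.69333446e+01, -5.00871384e+01,  1.85903614e-04,
        1.15058636e-03,  7.55165479e-05]), 'ee_pos': array([0.23132271, 0.55362612, 0.40472395]), 'orientation': array([ 8.32330366e-01,  5.54279859e-01,  2.58603641e-05, -2.06934217e-09]), 'ft_force': array([0.88971976, 0.46072635, 0.53830656]), 'wrist_torque': array([0.01662395, 0.00602871, 0.01403998]), 'opening': 0.08552605943615103}
```

View pics/top0.png

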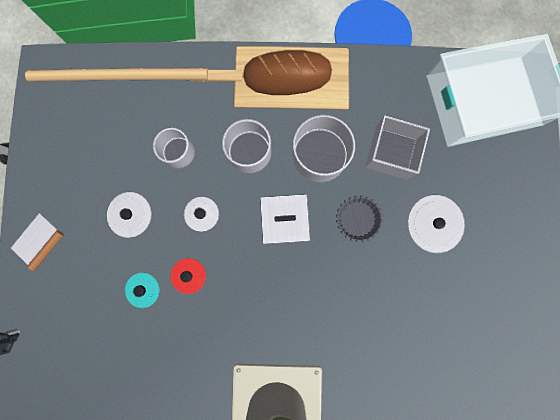

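View pics/scene0.png

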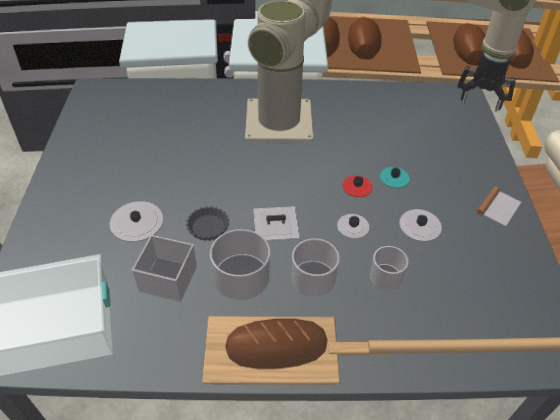

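Top view: the steel lids are at (129,214) medium, (200,213) small, (286,219) square and (437,223) large. The tin is at (358,218), and the red and turquoise look-alikes are at (188,276) and (142,290). The pots stand in a row near row 146: small, medium, large, square. Next I refine the positions with depth.

```bash
cat > fit.py <<'E'
from h import *
from scipy.optimize import least_squares
def circ(P,R):
    f=lambda c:np.hypot(P[:,0]-c[0],P[:,1]-c[1])-R
    s=least_squares(f,P[:,:2].mean(0),loss="soft_l1",f_scale=.002); return s.x,np.sqrt(np.mean(f(s.x)**2))
T={"pot_large":(.6346,-.0945,.1,.142),"pot_medium":(.641,.0785,.09,.112),"pot_small":(.6345,.272,.075,.084),"pot_square":(.641,-.2795,.09,.112),
"lid_large":(.46,-.384,.016,.146),"lid_medium":(.472,.382,.016,.116),"lid_small":(.482,.203,.016,.088),"lid_square":(.472,-.008,.016,.116)}
def run(caps,names=T,T=T):
  for k in names:
    x,y,z,d=T[k]
    for c in caps:
        P,_=cloud(c,caps[c]); 
        A=P[np.hypot(P[:,0]-x,P[:,1]-y)<d*(.85 if "square" in k else .62)]
        Q=A[np.abs(A[:,2]-z)<.006]
        if len(Q)<15: print(k,c,"few",len(Q)); continue
        if "square" in k:
            b=cv2.minAreaRect((Q[:,:2]*1000).astype(np.float32)); s=f"rect c {np.round(b[0],1)} size {np.round(b[1],1)} ang {b[2]:.1f}"
        elif "pot" in k: s="rim %s rms %.4f"%(circ(Q,d/2-.002)[0].round(4),circ(Q,d/2-.002)[1])
        else:
            m,r_=cv2.minEnclosingCircle((Q[:,:2]*1000).astype(np.float32)); s=f"enc {np.round(m,1)} r {r_:.1f} mean {Q[:,:2].mean(0).round(4)}"
        print(k,c,len(Q),"zmed",Q[:,2].mean().round(4),s)
        if "lid" in k:
            N=A[(A[:,2]>z+.02)&(A[:,2]<z+.034)]
            if len(N): print("   knob",len(N),N.mean(0).round(4), "bar ang %.1f"%cv2.minAreaRect((N[:,:2]*1000).astype(np.float32))[2], np.round(cv2.minAreaRect((N[:,:2]*1000).astype(np.float32))[1],0))
if __name__=="__main__": run({c:np.load(c+".npz")["dep"] for c in("scene","top")})
E
python3 fit.py
python3 - <<'E'
from h import *
d=np.load("top.npz")["im"]
# knob centroids by dark pixels within lids, at knob top z .042; edges of disc at z .014
from fit import T
g=cv2.cvtColor(d,cv2.COLOR_RGB2GRAY)
for n,(u,v,w) in {"lid_large":(437,223,34),"lid_medium":(129,214,28),"lid_small":(200,213,21),"lid_square":(286,219,30)}.items():
    s=np.zeros(g.shape,bool); s[v-w:v+w,u-w:u+w]=1
    m=((g>150)&s).astype(np.uint8); c,_=cv2.findContours(m,cv2.RETR_EXTERNAL,cv2.CHAIN_APPROX_NONE); h=max(c,key=cv2.contourArea).reshape(-1,2)
    W=atz("top",h,.014)[:,:2]*1000; 
    if "square" in n: print(n,cv2.minAreaRect(W.astype(np.float32)))
    else:
        e=cv2.fitEllipse(W.astype(np.float32)); print(n,e)
    f=np.zeros(g.shape,np.uint8); cv2.fillPoly(f,[h],1); q=np.argwhere((f>0)&(g<80)); print("  knob px",q.mean(0)[::-1],atz("top",q.mean(0)[::-1],.037)[0].round(4))
E
```

```text
pot_large scene 396 zmed 0.0991 rim [ 0.6381 -0.0977] rms 0.0021
pot_large top 403 zmed 0.0992 rim [ 0.6363 -0.0967] rms 0.0015
pot_medium scene 315 zmed 0.0889 rim [0.6424 0.0838] rms 0.0020
pot_medium top 303 zmed 0.0892 rim [0.6407 0.0848] rms 0.0016
pot_small scene 231 zmed 0.0737 rim [0.6384 0.2689] rms 0.0020
pot_small top 210 zmed 0.0738 rim [0.6363 0.2694] rms 0.0018
pot_square scene 406 zmed 0.0886 rect c [ 647.4 -281.3] size [119.1 120.4] ang 75.4
pot_square top 423 zmed 0.0892 rect c [ 646.5 -280.8] size [116.2 117.3] ang 74.2
lid_large scene 1557 zmed 0.0166 enc [ 465.5 -391.6] r 75.6 mean [ 0.4699 -0.3897]
   knob 65 [ 0.4682 -0.3903  0.0412] bar ang 58.8 [25. 26.]
lid_large top 2442 zmed 0.0167 enc [ 465.2 -390.6] r 74.5 mean [ 0.4652 -0.3893]
   knob 96 [ 0.4646 -0.3891  0.0417] bar ang 9.7 [26. 24.]
lid_medium scene 955 zmed 0.0164 enc [471.2 388.5] r 61.6 mean [0.4756 0.3853]
   knob 71 [0.4733 0.3847 0.0415] bar ang 38.7 [26. 29.]
lid_medium top 1469 zmed 0.016 enc [470.3 385.9] r 58.8 mean [0.4701 0.3847]
   knob 101 [0.4706 0.3858 0.041 ] bar ang 2.6 [25. 27.]
lid
[... 546 characters left out ...]
id_large ((464.96673583984375, -391.9787902832031), (143.95022583007812, 144.78921508789062), 86.95732879638672)
  knob px [438.57843137 222.83333333] [ 0.4649 -0.389   0.037 ]
lid_medium ((470.3449401855469, 386.3164978027344), (114.57339477539062, 114.8562240600586), 100.58177947998047)
  knob px [125.65048544 213.73786408] [0.4698 0.3842 0.037 ]
lid_small ((476.4681701660156, 199.84181213378906), (85.38585662841797, 87.31451416015625), 5.662230014801025)
  knob px [199.33333333 213.04444444] [0.4759 0.1991 0.037 ]
lid_square ((468.8902893066406, -10.562732696533203), (115.93550872802734, 116.3150634765625), 4.930963516235352)
  knob px [284.98947368 217.98947368] [ 0.4686 -0.0112  0.037 ]
```

```bash
cat > go.py <<'E'
# python3 go.py x y yaw_deg : shift (mm, tool axes) and turn to the goal; z as TCP z optional
import sys; from h import *; from scipy.spatial.transform import Rotation as Ro
x,y,z,yaw=map(float,sys.argv[1:5]); s=r.state(); R=Ro.from_quat(s["orientation"]).as_matrix()
G=np.array([[np.cos(np.radians(yaw)),np.sin(np.radians(yaw)),0],[np.sin(np.radians(yaw)),-np.cos(np.radians(yaw)),0],[0,0,-1]]).T
print("shift",(R.T@(np.array([x,y,z])-s["ee_pos"])*1000).round(1),"turn",np.degrees(Ro.from_matrix(R.T@G).as_rotvec()).round(1))
E
python3 go.py .4705 .386 .28 0
```

```text
shift [-62.5 285.3 124.7] turn [-0.  -0.  67.3]
```

>>> drive_tool:
  targets:
    - [85,[-62.5,285.5,100],[0,0,67.3]]
    - [85,[-62.5,285.5,100],[0,0,67.3]]
    - [85,[-62.5,285.5,100],[0,0,67.3]]
    - [85,[-62.5,285.5,100],[0,0,67.3]]
    - [85,[-62.5,285.5,100],[0,0,67.3]]
    - [85,[-62.5,285.5,100],[0,0,67.3]]
    - [85,[-62.5,285.5,100],[0,0,67.3]]
    - [85,[-62.5,285.5,100],[0,0,67.3]]
    - [85,[-62.5,285.5,100],[0,0,67.3]]
    - [85,[-62.5,285.5,100],[0,0,67.3]]
    - [85,[-62.5,285.5,100],[0,0,67.3]]
    - [85,[-62.5,285.5,100],[0,0,67.3]]
  newtons: 80

```text
clock: 2.2
ee_pos: [0.4703, 0.3863, 0.305]
orientation: [1.0, 0.002, 0.0, -0.0]
ft_force: [0.5, 0.1, 0.1]
opening: 0.0849
```

>>> drive_tool:
  targets:
    - [85,[0,0,40],[0,0,0]]
    - [85,[0,0,75],[0,0,0]]
    - [85,[0,0,100],[0,0,0]]
    - [85,[0,0,109],[0,0,0]]
    - [85,[0,0,109],[0,0,0]]
    - [10,[0,0,109],[0,0,0]]
    - [10,[0,0,109],[0,0,0]]
    - [10,[0,0,109],[0,0,0]]
    - [10,[0,0,109],[0,0,0]]
    - [10,[0,0,109],[0,0,0]]
    - [10,[0,0,109],[0,0,0]]
    - [10,[0,0,109],[0,0,0]]
    - [10,[0,0,109],[0,0,0]]
  newtons: 80

```text
clock: 3.5
ee_pos: [0.4712, 0.3863, 0.1973]
orientation: [1.0, 0.0, 0.001, -0.001]
ft_force: [-0.0, -0.5, 6.0]
opening: 0.025
```

>>> drive_tool:
  targets:
    - [10,[0,0,-3],[0,0,0]]
    - [10,[0,0,-8],[0,0,0]]
    - [10,[0,0,-12],[0,0,0]]
    - [10,[0,0,-15],[0,0,0]]
    - [10,[0,0,-15],[0,0,0]]

```text
clock: 4.0
ee_pos: [0.4709, 0.386, 0.2114]
orientation: [1.0, 0.0, 0.0, -0.0]
ft_force: [0.1, 0.2, -1.4]
opening: 0.0252
```

```bash
python3 - <<'E'
from h import *
im,dep=r.capture("scene"); cv2.imwrite("pics/a.png",cv2.resize(cv2.cvtColor(im,cv2.COLOR_RGB2BGR)[130:290,330:530],None,fx=3,fy=3))
E
python3 go.py .6413 .0843 .33 0
```

```text
shift [ 170.5  301.7 -119. ] turn [-0. -0.  0.]
```

View pics/a.png

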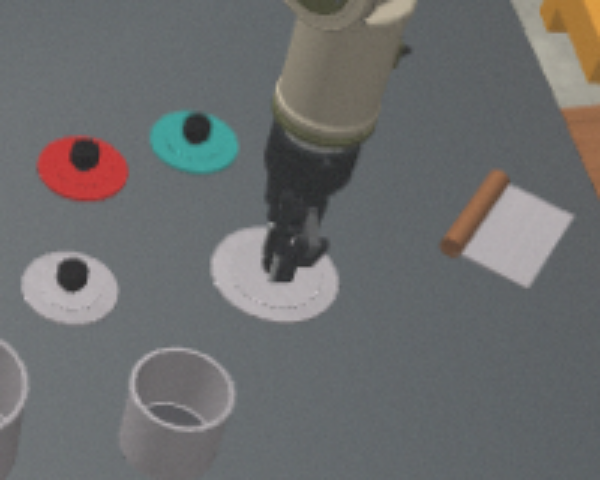

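The lid hangs level and weighs about 1.4 N. Now I carry it to the medium pot.

>>> drive_tool:
  targets:
    - [10,[0,0,-15],[0,0,0]]
    - [10,[0,0,-45],[0,0,0]]
    - [10,[0,0,-80],[0,0,0]]
    - [10,[5,9,-105],[0,0,0]]
    - [10,[17,30,-119],[0,0,0]]
    - [10,[34,60,-119],[0,0,0]]
    - [10,[51,90,-119],[0,0,0]]
    - [10,[68,120,-119],[0,0,0]]
    - [10,[85,150,-119],[0,0,0]]
    - [10,[102,180,-119],[0,0,0]]
    - [10,[119,210,-119],[0,0,0]]
    - [10,[136,240,-119],[0,0,0]]
    - [10,[150,266,-119],[0,0,0]]
    - [10,[162,286,-119],[0,0,0]]
    - [10,[168,297,-119],[0,0,0]]
    - [10,[170.5,301.5,-119],[0,0,0]]
    - [10,[170.5,301.5,-119],[0,0,0]]

```text
clock: 5.75
ee_pos: [0.6412, 0.0845, 0.3299]
orientation: [1.0, 0.0, -0.0, -0.0]
ft_force: [0.2, 0.5, -1.5]
opening: 0.025
```

```bash
cat > chk.py <<'E'
# lid held over pot: centre of disc seen by depth; args: lid key, pot key, TCP z when lid was on the bench
import sys; from h import *; import fit
s=r.state(); print(s["ee_pos"].round(4),s["ft_force"].round(1))
T={}
x,y,_=s["ee_pos"]; k=sys.argv[1]; dz=s["ee_pos"][2]-float(sys.argv[2]); t=fit.T[k]; T[k]=(x,y,.016+dz,t[3])
caps={c:r.capture(c)[1] for c in("scene","top")}; print("expected disc top",.016+dz); fit.run(caps,T,T)
if len(sys.argv)>3: fit.run(caps,[sys.argv[3]])
E
python3 chk.py lid_medium .1973 pot_medium; python3 go.py .6413 .0843 .29 0
```

```text
[0.6412 0.0845 0.3299] [ 0.2  0.5 -1.5]
expected disc top 0.14861695740291436
lid_medium scene 1211 zmed 0.1491 enc [640.4  84.9] r 59.7 mean [0.6498 0.0822]
   knob 44 [0.6585 0.0803 0.1751] bar ang 31.1 [44. 19.]
lid_medium top 490 zmed 0.1486 enc [639.4  86.1] r 58.0 mean [0.6156 0.1104]
   knob 8 [0.6313 0.0745 0.1736] bar ang 74.8 [ 4. 22.]
pot_medium scene 178 zmed 0.0892 rim [0.6434 0.0838] rms 0.0019
pot_medium top 59 zmed 0.0897 rim [0.6403 0.0839] rms 0.0015
shift [ 0.4  1.1 39.8] turn [-0.   0.   0.1]
```

>>> drive_tool:
  targets:
    - [10,[1,1,15],[0,0,0]]
    - [10,[1,1,30],[0,0,0]]
    - [10,[1,1,40],[0,0,0]]
    - [10,[1,1,44],[0,0,0]]
    - [10,[1,1,48],[0,0,0]]
    - [10,[1,1,51],[0,0,0]]
    - [10,[1,1,53],[0,0,0]]
    - [10,[1,1,54],[0,0,0]]
    - [10,[1,1,54],[0,0,0]]

```text
clock: 6.75
ee_pos: [0.6424, 0.0834, 0.2759]
orientation: [1.0, 0.0, 0.0, -0.0]
ft_force: [-0.3, -0.3, -0.8]
opening: 0.0253
```

>>> drive_tool:
  targets:
    - [10,[0,0,1],[0,0,0]]
    - [10,[0,0,1.5],[0,0,0]]
    - [10,[0,0,1.5],[0,0,0]]

```text
clock: 7.05
ee_pos: [0.6424, 0.0834, 0.2753]
orientation: [1.0, 0.0, 0.0, 0.0]
ft_force: [-2.4, 0.1, 4.2]
opening: 0.0256
```

>>> drive_tool:
  targets:
    - [40,[0,0,0],[0,0,0]]
    - [85,[0,0,0],[0,0,0]]
    - [85,[0,0,0],[0,0,0]]
    - [85,[0,0,0],[0,0,0]]
    - [85,[0,0,-20],[0,0,0]]
    - [85,[0,0,-55],[0,0,0]]
    - [85,[-30,-20,-65],[0,0,0]]
    - [85,[-60,-45,-65],[0,0,0]]
    - [85,[-95,-70,-65],[0,0,0]]
    - [85,[-130,-95,-45],[0,0,0]]
    - [85,[-166,-116.5,0],[0,0,0]]
    - [85,[-166,-116.5,0],[0,0,0]]
    - [85,[-166,-116.5,0],[0,0,0]]
    - [85,[-166,-116.5,0],[0,0,0]]

```text
clock: 8.45
ee_pos: [0.4773, 0.1998, 0.2754]
orientation: [1.0, 0.0, 0.001, -0.0]
ft_force: [0.9, -0.9, 1.1]
opening: 0.0852
```

```bash
python3 - <<'E'
from h import *; import fit
im,dep=r.capture("scene"); _,d2=r.capture("top"); cv2.imwrite("pics/b.png",cv2.resize(cv2.cvtColor(im,cv2.COLOR_RGB2BGR)[160:310,220:420],None,fx=3,fy=3))
fit.run({"scene":dep,"top":d2},["lid_m"],{"lid_m":(.6413,.0843,.094,.116)})
E
python3 go.py .4763 .1998 .197 0
```

```text
lid_m scene 1355 zmed 0.0946 enc [641.8  83.6] r 59.2 mean [0.6464 0.0827]
   knob 98 [0.6444 0.0824 0.1194] bar ang 63.9 [26. 25.]
lid_m top 1710 zmed 0.0943 enc [641.9  84.3] r 58.2 mean [0.64   0.0838]
   knob 111 [0.6416 0.0839 0.1195] bar ang 45.3 [27. 25.]
shift [-2.  -0.2 79.1] turn [-0.  -0.2 -0. ]
```

View pics/b.png

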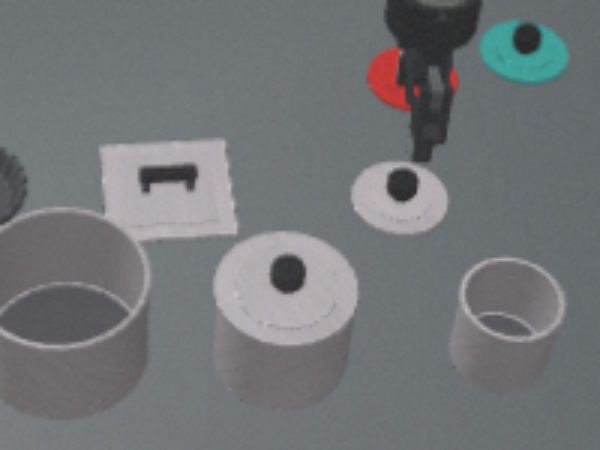

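The medium lid is home: its disc top is at 94 mm and it is centred within 1 mm. Next is the small lid.

>>> drive_tool:
  targets:
    - [85,[-1,0,30],[0,0,0]]
    - [85,[-1,0,55],[0,0,0]]
    - [85,[-1,0,72],[0,0,0]]
    - [85,[-1,0,78],[0,0,0]]
    - [85,[-1,0,78],[0,0,0]]
    - [10,[-1,0,78],[0,0,0]]
    - [10,[-1,0,78],[0,0,0]]
    - [10,[-1,0,78],[0,0,0]]
    - [10,[-1,0,78],[0,0,0]]
    - [10,[-1,0,78],[0,0,0]]
    - [10,[-1,0,78],[0,0,0]]
    - [10,[-1,0,78],[0,0,0]]
    - [10,[-1,0,78],[0,0,0]]

```text
clock: 9.85
ee_pos: [0.4758, 0.2001, 0.1974]
orientation: [1.0, 0.0, 0.001, -0.0]
ft_force: [-1.2, -0.1, 6.1]
opening: 0.0252
```

```bash
python3 go.py .637 .2692 .33 0
```

```text
shift [ 161.5  -69.1 -132.3] turn [-0.  -0.1  0. ]
```

>>> drive_tool:
  targets:
    - [10,[0,0,-4],[0,0,0]]
    - [10,[0,0,-15],[0,0,0]]
    - [10,[0,0,-40],[0,0,0]]
    - [10,[0,0,-75],[0,0,0]]
    - [10,[6,-2,-95],[0,0,0]]
    - [10,[25,-10,-103],[0,0,0]]
    - [10,[52,-22,-103],[0,0,0]]
    - [10,[80,-34,-103],[0,0,0]]
    - [10,[107,-46,-103],[0,0,0]]
    - [10,[132,-57,-103],[0,0,0]]
    - [10,[150,-65,-103],[0,0,0]]
    - [10,[158,-68,-103],[0,0,0]]
    - [10,[161,-69,-103],[0,0,0]]
    - [10,[161,-69,-103],[0,0,0]]
    - [10,[161,-69,-103],[0,0,0]]

```text
clock: 11.35
ee_pos: [0.6356, 0.2687, 0.2993]
orientation: [1.0, 0.0, -0.0, 0.0]
ft_force: [0.8, -0.2, -1.2]
opening: 0.0252
```

```bash
python3 chk.py lid_small .1974 pot_small
```

```text
[0.6356 0.2687 0.2993] [ 0.8 -0.2 -1.2]
expected disc top 0.11790342561675728
lid_small scene 571 zmed 0.1177 enc [635.3 267.8] r 44.8 mean [0.6442 0.2627]
   knob 73 [0.6424 0.263  0.1439] bar ang 83.3 [22. 44.]
lid_small top 542 zmed 0.1177 enc [633.6 267. ] r 44.3 mean [0.631  0.2491]
   knob 90 [0.6345 0.2622 0.1437] bar ang 9.2 [53. 17.]
pot_small scene 131 zmed 0.0736 rim [0.6388 0.2692] rms 0.0018
pot_small top 90 zmed 0.0739 rim [0.6363 0.2683] rms 0.0016
```

>>> drive_tool:
  targets:
    - [10,[2,-1,10],[0,0,0]]
    - [10,[2,-1,20],[0,0,0]]
    - [10,[2,-1,26],[0,0,0]]
    - [10,[2,-1,30],[0,0,0]]
    - [10,[2,-1,33],[0,0,0]]
    - [10,[2,-1,36],[0,0,0]]
    - [10,[2,-1,38],[0,0,0]]
    - [10,[2,-1,39],[0,0,0]]
    - [10,[2,-1,40],[0,0,0]]
    - [10,[2,-1,40],[0,0,0]]

```text
clock: 12.45
ee_pos: [0.6384, 0.27, 0.2605]
orientation: [1.0, 0.0, 0.001, -0.0]
ft_force: [-2.4, -0.4, 4.5]
opening: 0.0252
```

>>> drive_tool:
  targets:
    - [40,[0,0,0],[0,0,0]]
    - [85,[0,0,0],[0,0,0]]
    - [85,[0,0,0],[0,0,0]]
    - [85,[0,0,0],[0,0,0]]
    - [85,[0,0,-20],[0,0,0]]
    - [85,[0,0,-60],[0,0,0]]
    - [85,[-20,33,-70],[0,0,0]]
    - [85,[-44,73,-70],[0,0,0]]
    - [85,[-68,113,-70],[0,0,0]]
    - [85,[-92,153,-70],[0,0,-5]]
    - [85,[-116,193,-60],[0,0,-5]]
    - [85,[-140,233,-45],[0,0,-5]]
    - [85,[-160,265,-30],[0,0,-5]]
    - [85,[-169,280.5,-15],[0,0,-5]]
    - [85,[-169,280.5,-15],[0,0,-5]]
    - [85,[-169,280.5,-15],[0,0,-5]]

```text
clock: 14.05
ee_pos: [0.4694, -0.0106, 0.2745]
orientation: [0.999, 0.043, 0.0, -0.0]
ft_force: [1.1, -0.7, -0.3]
opening: 0.0851
```

```bash
python3 - <<'E'
from h import *; import fit
_,dep=r.capture("scene"); _,d2=r.capture("top")
fit.run({"scene":dep,"top":d2},["lid_s"],{"lid_s":(.637,.2692,.079,.088)})
E
python3 go.py .469 -.0105 .200 5
```

```text
lid_s scene 692 zmed 0.079 enc [637.6 270.2] r 45.3 mean [0.643  0.2677]
   knob 90 [0.6396 0.2694 0.1041] bar ang 68.8 [25. 28.]
lid_s top 875 zmed 0.0789 enc [637.  269.3] r 45.0 mean [0.6356 0.2678]
   knob 114 [0.636  0.2695 0.1041] bar ang 87.9 [27. 26.]
shift [-1.4  0.4 75.3] turn [ 0.  -0.1  0.1]
```

>>> drive_tool:
  targets:
    - [85,[-0.5,0,30],[0,0,0]]
    - [85,[-0.5,0,55],[0,0,0]]
    - [85,[-0.5,0,69],[0,0,0]]
    - [85,[-0.5,0,73],[0,0,0]]
    - [85,[-0.5,0,73],[0,0,0]]
    - [5,[-0.5,0,73],[0,0,0]]
    - [5,[-0.5,0,73],[0,0,0]]
    - [5,[-0.5,0,73],[0,0,0]]
    - [5,[-0.5,0,73],[0,0,0]]
    - [5,[-0.5,0,73],[0,0,0]]
    - [5,[-0.5,0,73],[0,0,0]]
    - [5,[-0.5,0,73],[0,0,0]]
    - [5,[-0.5,0,73],[0,0,0]]
    - [5,[-0.5,0,73],[0,0,0]]

```text
clock: 15.55
ee_pos: [0.4691, -0.0107, 0.2018]
orientation: [0.999, 0.044, 0.0, 0.0]
ft_force: [-1.4, 0.6, 6.2]
opening: 0.0106
```

```bash
python3 go.py .6467 -.281 .33 -15.5; python3 go.py .6467 -.281 .33 74.5
```

```text
shift [ 153.4  284.8 -128. ] turn [ 0.  -0.  20.5]
shift [ 153.4  284.8 -128. ] turn [  0.   -0.  -69.5]
```

>>> drive_tool:
  targets:
    - [5,[0,0,-4],[0,0,0]]
    - [5,[0,0,-15],[0,0,0]]
    - [5,[0,0,-40],[0,0,0]]
    - [5,[0,0,-75],[0,0,0]]
    - [5,[0,0,-110],[0,0,3]]
    - [5,[8,14,-128],[0,0,6]]
    - [5,[22,40,-128],[0,0,9]]
    - [5,[38,70,-128],[0,0,12]]
    - [5,[54,100,-128],[0,0,15]]
    - [5,[70,130,-128],[0,0,18]]
    - [5,[86,160,-128],[0,0,20.5]]
    - [5,[102,190,-128],[0,0,20.5]]
    - [5,[118,220,-128],[0,0,20.5]]
    - [5,[134,249,-128],[0,0,20.5]]
    - [5,[145,270,-128],[0,0,20.5]]
    - [5,[151,281,-128],[0,0,20.5]]
    - [5,[153.5,285,-128],[0,0,20.5]]
    - [5,[153.5,285,-128],[0,0,20.5]]
    - [5,[153.5,285,-128],[0,0,20.5]]

```text
clock: 17.45
ee_pos: [0.6465, -0.2804, 0.3292]
orientation: [0.991, -0.134, -0.0, -0.0]
ft_force: [-0.5, 0.6, -2.5]
opening: 0.0108
```

```bash
python3 chk.py lid_square .2018 pot_square; python3 - <<'E'
from h import *
im,dep=r.capture("scene"); cv2.imwrite("pics/c.png",cv2.resize(cv2.cvtColor(im,cv2.COLOR_RGB2BGR)[160:310,90:290],None,fx=3,fy=3))
E
```

```text
[ 0.6465 -0.2804  0.3292] [-0.5  0.6 -2.5]
expected disc top 0.14343630619016617
lid_square scene 1504 zmed 0.1437 rect c [ 645.8 -279.6] size [118.8 121.5] ang 73.7
   knob 95 [ 0.6533 -0.2708  0.1694] bar ang 51.3 [28. 37.]
lid_square top 934 zmed 0.1438 rect c [ 644.3 -279.4] size [116.7 116.7] ang 74.1
   knob 17 [ 0.651  -0.2577  0.168 ] bar ang 63.7 [ 5. 13.]
pot_square scene 255 zmed 0.0886 rect c [ 648.9 -280.9] size [117.  117.2] ang 75.3
pot_square top 133 zmed 0.0894 rect c [ 657.4 -230.1] size [ 31.3 117. ] ang 89.2
```

View pics/c.png

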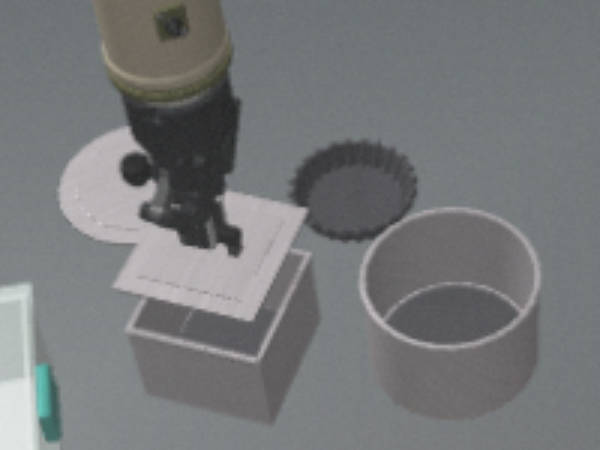

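Lid and pot agree to about 1° and 2 mm, so I apply a small correction and lower.

>>> drive_tool:
  targets:
    - [5,[2,1,14],[0,0,-0.5]]
    - [5,[2,1,26],[0,0,-0.5]]
    - [5,[2,1,34],[0,0,-0.5]]
    - [5,[2,1,38],[0,0,-0.5]]
    - [5,[2,1,41],[0,0,-0.5]]
    - [5,[2,1,44],[0,0,-0.5]]
    - [5,[2,1,46.5],[0,0,-0.5]]
    - [5,[2,1,48.5],[0,0,-0.5]]
    - [5,[2,1,50],[0,0,-0.5]]
    - [5,[2,1,50],[0,0,-0.5]]

```text
clock: 18.6
ee_pos: [0.6484, -0.2827, 0.28]
orientation: [0.991, -0.13, 0.0, 0.0]
ft_force: [-1.4, -0.0, 2.2]
opening: 0.011
```

>>> drive_tool:
  targets:
    - [30,[0,0,0],[0,0,0]]
    - [85,[0,0,0],[0,0,0]]
    - [85,[0,0,0],[0,0,0]]
    - [85,[0,0,0],[0,0,0]]
    - [85,[0,0,-20],[0,0,0]]
    - [85,[0,0,-55],[0,0,0]]
    - [85,[-20,20,-60],[0,0,-5]]
    - [85,[-50,51,-60],[0,0,-10]]
    - [85,[-80,81,-60],[0,0,-15]]
    - [85,[-110,112,-45],[0,0,-15]]
    - [85,[-138,140,-30],[0,0,-15]]
    - [85,[-149,151,-5],[0,0,-15]]
    - [85,[-149,151,-5],[0,0,-15]]
    - [85,[-149,151,-5],[0,0,-15]]

```text
clock: 20.0
ee_pos: [0.4653, -0.3899, 0.2841]
orientation: [1.0, -0.0, -0.0, -0.0]
ft_force: [0.6, 0.2, 0.7]
opening: 0.0848
```

```bash
python3 - <<'E'
from h import *; import fit
_,dep=r.capture("scene"); _,d2=r.capture("top")
fit.run({"scene":dep,"top":d2},["lid_square"],{"lid_square":(.6467,-.281,.094,.116)})
E
python3 go.py .4652 -.3903 .197 0
```

```text
lid_square scene 1771 zmed 0.0942 rect c [ 648.9 -281.7] size [120.  121.8] ang 75.5
   knob 118 [ 0.6501 -0.2821  0.1187] bar ang 78.3 [54. 17.]
lid_square top 2247 zmed 0.0945 rect c [ 647.4 -281.9] size [117.5 119.1] ang 74.7
   knob 132 [ 0.6466 -0.2812  0.1193] bar ang 74.9 [52. 14.]
shift [-1.5  0.3 88.7] turn [ 0.1 -0.1  0.1]
```

The square lid is home, with its disc top at 94 mm. Next is the large lid.

>>> drive_tool:
  targets:
    - [85,[-0.5,0,30],[0,0,0]]
    - [85,[-0.5,0,60],[0,0,0]]
    - [85,[-0.5,0,80],[0,0,0]]
    - [85,[-0.5,0,87],[0,0,0]]
    - [85,[-0.5,0,87],[0,0,0]]
    - [10,[-0.5,0,87],[0,0,0]]
    - [10,[-0.5,0,87],[0,0,0]]
    - [10,[-0.5,0,87],[0,0,0]]
    - [10,[-0.5,0,87],[0,0,0]]
    - [10,[-0.5,0,87],[0,0,0]]
    - [10,[-0.5,0,87],[0,0,0]]
    - [10,[-0.5,0,87],[0,0,0]]
    - [10,[-0.5,0,87],[0,0,0]]

```text
clock: 21.4
ee_pos: [0.4653, -0.3904, 0.1986]
orientation: [1.0, 0.0, 0.001, 0.001]
ft_force: [-0.2, 1.1, 5.8]
opening: 0.0249
```

```bash
python3 go.py .637 -.097 .345 0
```

```text
shift [ 172.1 -293.2 -146.5] turn [ 0.1 -0.1  0. ]
```

>>> drive_tool:
  targets:
    - [10,[0,0,-4],[0,0,0]]
    - [10,[0,0,-15],[0,0,0]]
    - [10,[0,0,-40],[0,0,0]]
    - [10,[0,0,-75],[0,0,0]]
    - [10,[0,0,-110],[0,0,0]]
    - [10,[0,0,-135],[0,0,0]]
    - [10,[8,-14,-146],[0,0,0]]
    - [10,[22,-38,-146],[0,0,0]]
    - [10,[39,-66,-146],[0,0,0]]
    - [10,[56,-96,-146],[0,0,0]]
    - [10,[74,-126,-146],[0,0,0]]
    - [10,[92,-156,-146],[0,0,0]]
    - [10,[110,-186,-146],[0,0,0]]
    - [10,[127,-216,-146],[0,0,0]]
    - [10,[143,-244,-146],[0,0,0]]
    - [10,[157,-268,-146],[0,0,0]]
    - [10,[167,-284,-146],[0,0,0]]
    - [10,[172,-293,-146],[0,0,0]]
    - [10,[172,-293,-146],[0,0,0]]
    - [10,[172,-293,-146],[0,0,0]]

```text
clock: 23.4
ee_pos: [0.6365, -0.0975, 0.343]
orientation: [1.0, 0.0, -0.0, 0.0]
ft_force: [0.7, -0.3, -1.8]
opening: 0.0253
```

```bash
python3 chk.py lid_large .1986 pot_large
```

```text
[ 0.6365 -0.0975  0.343 ] [ 0.7 -0.3 -1.8]
expected disc top 0.16037962549493034
lid_large scene 2051 zmed 0.161 enc [635.8 -97.7] r 75.3 mean [ 0.6456 -0.0978]
   knob 39 [ 0.6567 -0.096   0.1872] bar ang 45.6 [17. 35.]
lid_large top 1863 zmed 0.161 enc [634.  -99.1] r 72.9 mean [ 0.6151 -0.0975]
   knob 10 [ 0.6306 -0.0868  0.1849] bar ang 11.3 [24.  3.]
pot_large scene 221 zmed 0.0991 rim [ 0.6389 -0.0977] rms 0.0019
pot_large top 116 zmed 0.0992 rim [ 0.6361 -0.0966] rms 0.0014
```

>>> drive_tool:
  targets:
    - [10,[1.5,-1,15],[0,0,0]]
    - [10,[1.5,-1,30],[0,0,0]]
    - [10,[1.5,-1,40],[0,0,0]]
    - [10,[1.5,-1,44],[0,0,0]]
    - [10,[1.5,-1,48],[0,0,0]]
    - [10,[1.5,-1,51],[0,0,0]]
    - [10,[1.5,-1,54],[0,0,0]]
    - [10,[1.5,-1,56],[0,0,0]]
    - [10,[1.5,-1,57],[0,0,0]]
    - [10,[1.5,-1,57],[0,0,0]]

```text
clock: 24.5
ee_pos: [0.6384, -0.0959, 0.2866]
orientation: [1.0, 0.0, 0.0, 0.0]
ft_force: [-0.5, 1.2, 1.0]
opening: 0.0249
```

>>> drive_tool:
  targets:
    - [40,[0,0,0],[0,0,0]]
    - [85,[0,0,0],[0,0,0]]
    - [85,[0,0,0],[0,0,0]]
    - [85,[0,0,0],[0,0,0]]
    - [85,[0,0,-20],[0,0,0]]
    - [85,[0,0,-55],[0,0,0]]
    - [85,[-30,0,-90],[0,0,0]]
    - [85,[-70,0,-110],[0,0,0]]
    - [85,[-110,0,-120],[0,0,0]]
    - [85,[-150,0,-120],[0,0,0]]
    - [85,[-190,0,-120],[0,0,0]]
    - [85,[-220,0,-120],[0,0,0]]
    - [85,[-220,0,-120],[0,0,0]]

```text
clock: 25.8
ee_pos: [0.4158, -0.0959, 0.4063]
orientation: [1.0, -0.0, 0.0, 0.0]
ft_force: [-0.5, -0.8, -0.5]
opening: 0.0851
```

```bash
python3 - <<'E'
from h import *; import fit
im,dep=r.capture("scene"); it,d2=r.capture("top")
cv2.imwrite("pics/d.png",cv2.cvtColor(im,cv2.COLOR_RGB2BGR))
N={"lid_large":(.637,-.097,.104,.146),"lid_medium":(.6413,.0843,.094,.116),"lid_small":(.637,.2692,.079,.088),"lid_square":(.6467,-.281,.094,.116)}
fit.run({"scene":dep,"top":d2},N,N)
# tilt of each disc
P=np.vstack([cloud("scene",dep)[0],cloud("top",d2)[0]])
for k,(x,y,z,d) in N.items():
    A=P[(np.hypot(P[:,0]-x,P[:,1]-y)<d*.48)&(abs(P[:,2]-z)<.006)]
    print(k,"slopes",np.linalg.lstsq(np.c_[A[:,:2]-[x,y],np.ones(len(A))],A[:,2],rcond=None)[0].round(4))
E
```

```text
lid_large scene 2205 zmed 0.1047 enc [638.5 -96. ] r 75.0 mean [ 0.6422 -0.0972]
   knob 95 [ 0.6396 -0.0966  0.1294] bar ang 86.9 [26. 28.]
lid_large top 2696 zmed 0.1047 enc [637.6 -96.4] r 73.4 mean [ 0.6393 -0.0945]
   knob 122 [ 0.6373 -0.096   0.1295] bar ang 23.1 [27. 26.]
lid_medium scene 1359 zmed 0.0946 enc [641.3  82.1] r 60.3 mean [0.6465 0.0825]
   knob 97 [0.6442 0.0826 0.1196] bar ang 5.0 [25. 26.]
lid_medium top 1709 zmed 0.0944 enc [642.3  84.2] r 58.3 mean [0.64   0.0837]
   knob 115 [0.6414 0.0838 0.1193] bar ang 89.1 [25. 26.]
lid_small scene 687 zmed 0.0789 enc [636.5 271.1] r 46.6 mean [0.6428 0.2678]
   knob 92 [0.64   0.2695 0.1041] bar ang 39.5 [27. 27.]
lid_small top 876 zmed 0.0789 enc [636.7 269.4] r 44.5 mean [0.6356 0.2679]
   knob 115 [0.636  0.2693 0.1039] bar ang 62.1 [27. 26.]
lid_square scene 1762 zmed 0.0942 rect c [ 648.6 -281.6] size [120.2 122.6] ang 76.2
   knob 121 [ 0.6507 -0.2812  0.1189] bar ang 76.1 [52. 17.]
lid_square top 2243 zmed 0.0945 rect c [ 647.2 -281.9] size [117.3 118.8] ang 74.5
   knob 129 [ 0.6468 -0.2811  0.1194] bar ang 75.6 [51. 13.]
lid_large slopes [-0.0012  0.0008  0.1048]
lid_medium slopes [-0.0003 -0.0021  0.0946]
lid_small slopes [0.0007 0.0015 0.079 ]
lid_square slopes [-0.0002 -0.0002  0.0947]
```

View pics/d.png

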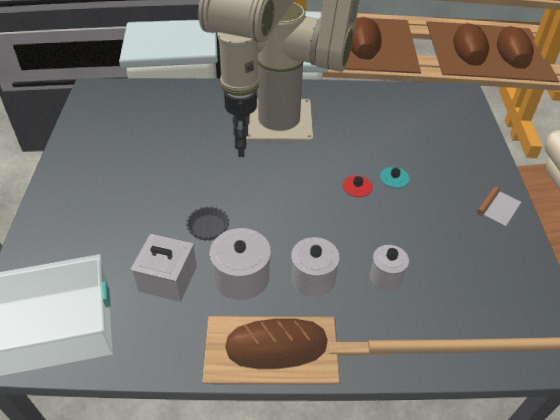

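The picture shows all four lids closed on their pots, at (165,258), (240,250), (315,255) and (390,258). The tin is still at (208,223), and the gripper is clear.

```bash
python3 -c "
from rig import r
print(r.finish_job())"
```

```text
the job is handed in; nothing more can be done
None
```

All four steel lids are on their matching pots, and I handed the job in at about 26 s on the robot's clock. I left the tart tin and the red and turquoise look-alike lids alone.

My last checks used depth from both cameras:

| Check | Result |
|---|---|
| Height of each disc top | within 1 mm of 4 mm above its pot's rim, as it should be when home |
| Tilt of each lid | 0.003 rad or less |
| Lid centre against pot centre | within about 2 mm |

The tart tin looked unmoved in the last picture, and the gripper was clear of everything. The two cameras disagreed by 1 to 3 mm in places, which is well inside the 7 mm allowed. No check failed.

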